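# Pry up a heavy hinged base until its prop leg snaps under it

## Robot

A 6-joint arm with a two-finger parallel gripper is mounted at the origin on a cart in front of the work surface, level with it; the furniture and walls round the work are solid. World frame = base frame: x ahead of the robot, y to its left, z up, the work surface at z = 0. Lengths are in mm, angles in rad, forces in N, time in s.
With the tool pointing down it reaches from about 300 to 850 mm from the base axis. Payload 4.2 kg.
Tool frame: the origin (TCP) lies at the very end of the fingers, on their centre line; the grasp point (between the pads) lies 19 mm behind it; z points along the fingers, y is the direction in which the jaws open and shut (so a half turn about z gives the same grasp; the last joint's range is limited). The gripper opens to 91 mm and grips with 3 to 60 N. Pads are 32 mm wide; open, the fingers measure 118 mm over their backs; the gripper's body (76 mm by 178 mm) begins 60 mm behind the grasp point.
Start: joints at [-1.242, 0.32, 1.565, -0, 1.257, -0.02], TCP at [196.522, -540.391, 213.976] pointing down, gripper open.
Joint ranges: [-3.11, 3.11], [-0.84, 2.01], [0.21, 2.61], [-1.34, 4.49], [0.05, 2.63], [-2.56, 2.56]. Speed limits (rad/s): [2.57, 2.57, 3.14, 3.14, 3.14, 3.14].

## Interface

Orientations are given as [roll, pitch, yaw] about the fixed x, y, z axes, in that order (R = Rz(yaw) Ry(pitch) Rx(roll)).
In Python, from plant import manip gives the robot as it stands.
- The arm moves only by the tool move_arm, never from a script. Its arguments are lists of equal length, an entry for each row: "delta_pos": the shift along the tool's x, y, z in m, a list of three; "rot": the turn, a rotation vector about the tool's x, y, z in degrees, a list of three; "grip": the opening, from -1 (shut) to 1 (fully open). In form: {"delta_pos": [[x, y, z], ...], "rot": [[rx, ry, rz], ...], "grip": [grip, ...]}. A call has 1 to 12 rows; each row shifts and turns the commanded pose from where the row before left it, along the tool's axes as they then stand; what a row does not reach is not made up. A row lasts 1/12 s, in which the tool goes at most 41.7 mm and 7.16 degrees, less where a joint would pass 70% of its speed; a pose out of reach is approached as far as the arm can. A call with a gripper value outside its range is refused whole. The fingers move at their own pace and stop on an object; "grip_force" is the grip in N (left out, the last holds). Time passes only in rows, so rows that do not move let the fingers close. It gives the time, the measured TCP pose, the force and the opening at its end, in the units of the state.
- manip.read_state(): the state, without advancing time (a new reading comes with each control period).
- manip.camera(name): name is "scene" or "top" or "wrist"; returns (picture, depth): 400x640x3 uint8, red, green, blue; 400x640 float32, mm along the optical axis (not along the pixel's ray), 0 where there is no reading.
- manip.calibration(name): a dict with "fov_y" (degrees; the focal length in pixels is half the picture's height over the tangent of half this angle, whatever the lens; pixels are square), "cx", "cy" (the principal point, pixels), "position" and "orientation" of the camera in the world. Camera axes: x right, y down, z forward; pixel columns grow to the right and rows downward; lengths in mm; the calibration is good to about 2 mm. The wrist camera is an equidistant fisheye: a pixel r from the principal point sees the ray r / f radians off the axis. A picture is of the moment at which its call begins: read the wrist's pose just before it. calibration takes no time and is no camera call; for the wrist camera it gives the pose at the moment of the call.
- manip.sign_off(): hands the job in, once; it reports no verdict.
Trained networks look in the newest picture that a camera, given by its name, has taken for a name from the list of things; names that differ only in an ending like _2 or _b are one class to them, and where a whole thing is asked for, a point or a joint stands for the part that bears it (a point fixed in the world has none). Each returns a list of dicts, best first, with "score" (0 to 1); they miss things now and then, are a little off and sometimes report something else, mostly with a low value. They report only what shows in the picture. A call takes as long as a camera call.
- manip.recognise(query, camera): "location" ([x, y, z] in mm, in world coordinates, good to about 4 mm: the middle of the surface that is visible of it).
- manip.masks_of(query, camera): "mask" (400x640 bool, what is visible of it).
The state is a dict: "clock": time; "joints": joint angles; "dq": joint speeds; "effort": joint torques, N m; "tool_pos": TCP position; "tcp_rot": TCP orientation; "contact_force": force on the tool from outside, world axes, zero at the start; "moment": the same for the moment, N m; "grip_width": finger opening in mm.
Only numpy, scipy, OpenCV 4.12 (cv2) and the standard library are available. Lean on these libraries where they do the work, as an engineer would, in place of code of your own. Each camera call takes 0.05 s, during which the arm holds its last target.

## Task

Pick up the pry bar, lay it across the fulcrum block with its tip under the overhanging toe of the heavy base, and press the handle down so that the bar levers the base up until the sprung prop leg snaps upright under the pin on its side. Then let go and leave the base standing raised on its prop. Move the base only with the bar - the robot itself must not touch the base, its sole plate or the prop - and leave the other things on the bench where they are.

Things in the scene. Friction and masses are not known exactly. Their poses are not given: they have to be found in the camera images.
- cradle: Fixed dark steel sole plate, 150 x 124 x 10 mm, bolted to the bench, that carries the heavy base. Origin on the bench; +x points from the front (toe and fulcrum side) to the rear (hinge), z up. It reaches from x = -60 to +90 mm; a narrow tongue at y = +40 to +66 mm runs forward to x = -117 mm and carries the prop leg.
- machine_base (a joint): Tilt of the heavy grey cast base (3.5 kg, 100 mm wide, block 135 mm long, top 76 mm high, steel disc and bolts on top) about the hinge along cradle y at cradle x = +70 mm, z = 26 mm. 0 = lying flat, grows as the front rises, stop at 0.30 rad. About 0.12 rad lets the prop leg snap in; standing on the prop it reads about 0.11 rad. It falls back if it is let go before.
- toe_edge (a point): Middle of the lower front edge of the toe, the 80 mm wide ledge that juts 43 mm forward from the block; its underside is 58 mm above the bench when the base is flat, with open space down to the bench below it. About 15 N upward here lifts the base (mass varies by a fifth).
- prop_leg (a joint): Sprung flat steel leg, 68 mm tall, at the cradle's +y side beside the toe. 0 = leaning forward against the base's side pin (base down), 0.29 rad = snapped upright under the pin. A weak spring drives it upright by itself once the base is high enough.
- fulcrum: Fixed steel fulcrum block, 60 x 76 mm at the foot. Origin on the bench under its middle; its axes are parallel to the cradle's, give or take 0.06 rad, and it stands in front of the toe with its ridge 55 to 63 mm from the toe edge. Two upright ears, 52 mm apart inside and 60 mm high, keep the bar from sliding off sideways.
- ridge (a point): Middle of the rounded ridge on the fulcrum, 46 mm above the bench; the ridge runs along fulcrum y.
- pry_bar: Loose pry bar, 210 mm, 0.3 kg. Origin at mid length on its flat underside; +x to the tip, z up. Black handle 26 mm wide, 20 mm high, x = -105 to 0 mm; steel blade 20 mm wide (30 mm at the tip), 8 mm thick, to x = 105 mm. Laid with the ridge at x = +25 mm its tip reaches about 20 mm under the toe; the handle sinks till the tip touches the toe. About 0.28 rad handle-down sets the prop; 0.35 rad is the bench.
- bar_tip (a point): Middle of the blade's end, at half its thickness: bar x = +105 mm, z = 4 mm.
- bar_grip (a point): Where to grip the bar across its 26 mm width, near its centre of mass: bar x = -21 mm, z = 10 mm.
- bar_end (a point): Top of the handle near its end, where to press: bar x = -92 mm, z = 20 mm. 8 to 14 N are needed here.
- label_carton: Bystander: small upright carton, 76 x 63 x 105 mm.
- tape_roll: Bystander: roll of tape lying flat, 102 mm across, 48 mm high.
- label_box: Bystander: small white card box, 37 x 53 x 24 mm.
- grease_tube: Bystander: white grease tube lying down, 144 mm long.

How it is judged (in metres and radians):
On the way:
1. the base is levered up by the bar resting on the fulcrum (base tilted more than 0.05 rad, bar pressing on the fulcrum with more than 6 N and on the base with more than 1.5 N) (value of joint machine_base above 0.05 rad and contact force between pry_bar and fulcrum above 6 N and contact force between pry_bar and cradle above 1.5 N), for 0.1 s.
At the end, for the whole second after the job is handed in: The base stands raised on its prop leg (base tilted 0.10 to 0.145 rad, prop leg upright past 0.24 rad), the bar is let go and lies still on the bench or on the fulcrum (value of joint machine_base between 0.1 and 0.145 rad and value of joint prop_leg above 0.24 rad and velocity of joint machine_base below 0.03 rad/s and linear speed of pry_bar below 0.03 m/s and height (world z) of pry_bar above -0.01 m); the robot touches nothing.
It fails at once if the robot touches the base, its sole plate or the prop leg (over 2 N) (contact force between any of the arm, the fingers and cradle above 2 N).
It fails at once if a bystander (carton, tape roll, card box, grease tube) is moved by more than 30 mm (distance of any of label_carton, tape_roll, label_box, grease_tube from where it was at the start of the episode above 0.03 m).
It also fails if it takes over 56 s, if anything falls off the work surface, if the arm or the gripper's body presses on something with over 40 N, if the wrist force passes 120 N, or if a joint passes its speed limit or range.

## Working session

There is one attempt and no reset: what is moved stays moved. The work goes in short steps, Python scripts to look and compute and a tool call to move; the robot and the scene stay as the last step left them, time stands still between calls to the robot, and variables do not carry over. Pictures are saved under pics/ and viewed, and the job is handed in when it is done.

Besides the shell and the picture viewer there is one more tool, called after "Emit:" by a JSON object that holds its "op" and its "data". move_arm: Moves the arm, as the interface text tells. Its arguments: {"type":"object","properties":{"delta_pos":{"type":"array","items":{"type":"array","items":{"type":"number"}}},"rot":{"type":"array","items":{"type":"array","items":{"type":"number"}}},"grip":{"type":"array","items":{"type":"number"}},"grip_force":{"type":"number"}},"required":["delta_pos","rot","grip"]}

```bash
ls; mkdir -p pics
cat > h.py <<'E'
import numpy as np, cv2
from plant import manip
from scipy.spatial.transform import Rotation as R
def save(name,fn):
    p,d=manip.camera(name); cv2.imwrite('pics/'+fn,p[:,:,::-1]); np.save('pics/'+fn[:-4]+'_d.npy',d); return p,d
E
python3 - <<'E'
from h import *
print(manip.read_state())
for n in ('scene','top'):
    save(n,n+'0.png'); print(n,manip.calibration(n))
    for q in ['cradle','machine_base','toe_edge','prop_leg','fulcrum','ridge','pry_bar','bar_tip','bar_grip','bar_end','label_carton','tape_roll','label_box','grease_tube']:
        try: print(q,[(np.round(r['location'],1).tolist(),round(r['score'],2)) for r in manip.recognise(q,n)[:2]])
        except Exception as e: print(q,e)
print(manip.read_state()['clock'])
E
```

```text
pics
{'clock': 0.0, 'joints': array([-1.24202995e+00,  3.20292801e-01,  1.56567345e+00, -1.33233871e-05,
        1.25737636e+00, -1.99891146e-02]), 'dq': array([ 1.61611454e-03,  5.32153963e-05,  1.46825838e-03, -4.01327372e-04,
       -2.30413381e-04,  6.76744974e-04]), 'effort': array([-5.99092109e-04, -4.12457836e+01, -2.31976819e+01,  7.27867917e-02,
        4.56603058e-02, -1.54553891e-04]), 'tool_pos': array([ 196.33542815, -539.91122077,  213.12192376]), 'tcp_rot': array([-3.13984280e+00, -2.23130650e-05,  3.48759592e-01]), 'contact_force': array([ 0.37889667, -0.28090774, -0.61090748]), 'moment': array([0.02309986, 0.02297426, 0.00692184]), 'grip_width': 90.91327581662993}
scene {'fov_y': 51.66582333756011, 'cx': 315.83354198292704, 'cy': 200.6948036702712, 'position': array([-343.43306279,  479.81418031, 1171.66813163]), 'orientation': array([-2.3978272 , -0.01987917, -2.03823914])}
cradle [([450.7, 124.4, 75.4], 0.7)]
machine_base [([460.8, 123.1, 74.9], 0.69)]
toe_edge [([457.9, 122.0, 79.1], 0.57)]
prop_leg [([402.6, 45.3, 45.6], 0.51)]
fulcrum [([428.8, -24.4, 18.3], 0.7
[... 585 characters left out ...]
-5.26982035e-04, -1.59937797e+00])}
cradle [([476.1, 107.3, 76.8], 0.77)]
machine_base [([476.2, 110.7, 73.8], 0.75), ([454.4, -371.2, 19.0], 0.54)]
toe_edge [([479.7, 114.3, 76.4], 0.79)]
prop_leg []
fulcrum [([435.2, -32.4, 12.5], 0.82)]
ridge [([431.7, -30.8, 14.1], 0.61)]
pry_bar [([453.8, -366.8, 17.2], 0.8)]
bar_tip [([452.7, -367.1, 19.1], 0.68), ([434.4, -31.8, 13.3], 0.28)]
bar_grip [([449.2, -366.6, 16.6], 0.89)]
bar_end [([448.1, -366.1, 16.3], 0.68), ([475.3, 444.5, 108.4], 0.5)]
label_carton [([481.3, 442.9, 108.7], 0.58)]
tape_roll [([710.3, -115.8, 51.3], 0.79), ([430.2, -30.1, 13.4], 0.48)]
label_box [([681.0, 24.1, 24.3], 0.67)]
grease_tube [([486.7, 321.1, 18.0], 0.65)]
1.5
```

View pics/top0.png

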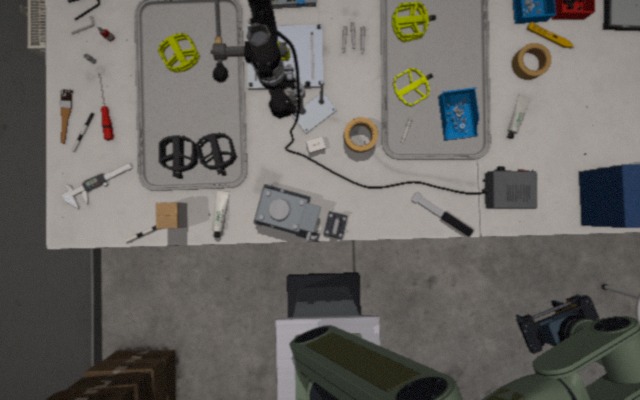

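View pics/scene0.png

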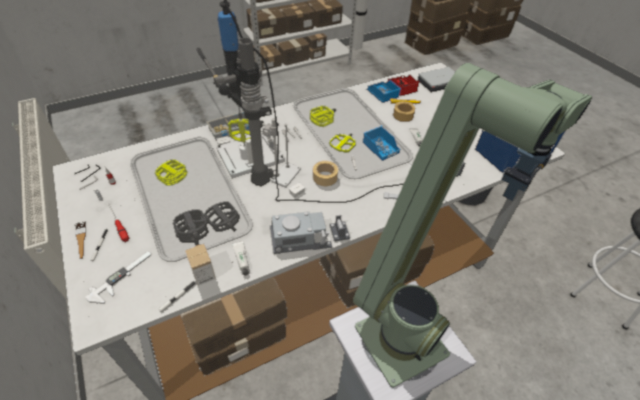

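The top view shows the bar from its tip at about (415,195) to its handle end at (472,235). The base is at (285,210), with the toe and prop on its right, and the fulcrum is at (336,225). Next I'll measure from masks and depth.

```bash
cat >> h.py <<'E'
def cloud(name,d,cal):
    h,w=d.shape; f=h/2/np.tan(np.radians(cal['fov_y'])/2)
    v,u=np.mgrid[0:h,0:w]; x=(u-cal['cx'])/f; y=(v-cal['cy'])/f
    if name=='wrist':
        r=np.hypot(x,y)+1e-9; t=np.tan(np.minimum(r,1.5)); x=x/r*t; y=y/r*t
    P=np.stack([x*d,y*d,d],-1)
    P=P@R.from_euler('xyz',cal['orientation']).as_matrix().T+cal['position']
    P[d<=0]=np.nan
    return P
E
python3 - <<'E'
from h import *
p,d=save('top','top1.png'); cal=manip.calibration('top'); P=cloud('top',d,cal)
big=cv2.resize(p[150:260,240:500],None,fx=3,fy=3,interpolation=cv2.INTER_CUBIC); cv2.imwrite('pics/crop1.png',big[:,:,::-1])
for q in ('pry_bar','fulcrum','machine_base','cradle'):
    for m in manip.masks_of(q,'top')[:1]:
        k=m['mask']; pts=P[k]; pts=pts[np.isfinite(pts[:,0])]
        r=cv2.minAreaRect(pts[:,:2].astype(np.float32)); print(q,m['score'],k.sum(),r,np.percentile(pts[:,2],[5,50,95]))
        c,vv=np.linalg.eigh(np.cov(pts[:,:2].T)); print(pts.mean(0),vv[:,1],np.degrees(np.arctan2(vv[1,1],vv[0,1])))
print('bench',np.nanmedian(P[195:205,370:400,2]))
w,dw=save('wrist','w1.png'); print(manip.calibration('wrist'))
E
```

```text
pry_bar 0.78 556 ((457.4227600097656, -361.0815124511719), (206.5345458984375, 30.518583297729492), 55.75370407104492) [ 2.1607203  14.46561007 23.77374522]
[ 453.0061937  -364.26154696   13.58933582] [0.57618214 0.81732132] 54.81753941158869
fulcrum 0.96 441 ((434.0010986328125, -31.247669219970703), (58.667232513427734, 74.3627700805664), 75.64865112304688) [ 7.77866723 15.348266   57.41862949]
[435.20705381 -29.74124307  24.46083243] [-0.94799923  0.31827261] 161.44150833763638
machine_base 0.72 1930 ((478.5307312011719, 113.30729675292969), (187.05308532714844, 105.10513305664062), 73.93608093261719) [71.65435807 77.22881584 89.19241152]
[479.50687887 112.77072396  78.05221674] [0.27792911 0.96060159] 73.86335341914958
cradle 0.69 2520 ((475.2145080566406, 106.18930053710938), (212.52581787109375, 131.46206665039062), 69.83202362060547) [ 6.29263887 75.93548253 88.77586265]
[476.53143747 110.61036985  65.41393135] [0.46821491 0.88361462] 62.08151523111333
bench 0.16802888123072535
{'fov_y': 65.70646984690485, 'cx': 320.27720486676407, 'cy': 201.65331193886624, 'position': array([ 272.56465776, -512.06287114,  384.62827212]), 'orientation': array([ 2.85036927e+00,  3.06456254e-04, -1.22215728e+00])}
```

View pics/crop1.png

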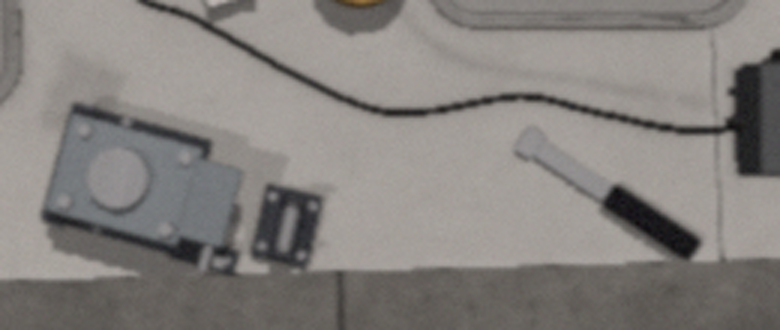

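View pics/w1.png

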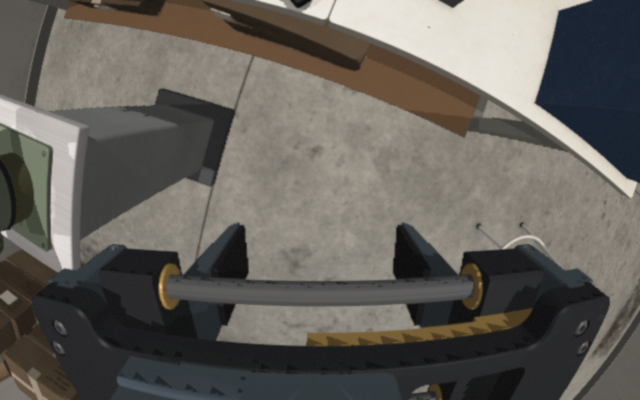

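The wrist camera looks forward past the fingers, which are at about (230,260) and (410,260). I'll move above the bar with the jaws across it.

```bash
cat >> h.py <<'E'
def down(yaw,pitch=0.0):
    """tool pointing down, tool x along world heading yaw; pitch>0: tool x dips down (tip down)"""
    return (R.from_euler('z',yaw)*R.from_euler('y',pitch)*R.from_euler('x',np.pi))
def cur():
    s=manip.read_state(); return np.array(s['tool_pos']),R.from_euler('xyz',s['tcp_rot']),s
def plan(pos,rot,n,p0=None,r0=None):
    p,r,s=cur()
    if p0 is not None: p,r=np.array(p0),r0
    rel=r.inv()*rot; rv=rel.as_rotvec()/n; t=r.inv().apply(np.array(pos)-p)
    S=sum(R.from_rotvec(rv*k).as_matrix() for k in range(n)); d=np.linalg.solve(S,t)
    print('rows',n,'delta_m',np.round(d/1000,4).tolist(),'norm',round(float(np.linalg.norm(d)),1),'rot_deg',np.round(np.degrees(rv),2).tolist())
E
python3 - <<'E'
from h import *
plan([445,-378,140],down(np.radians(55)),12)
E
```

```text
rows 12 delta_m [0.0251, 0.0013, 0.0062] norm 25.9 rot_deg [0.0, -0.0, -2.92]
```

Emit:
{"op": "move_arm", "data": {"delta_pos": [[0.025,0.0013,0.006],[0.025,0.0013,0.006],[0.025,0.0013,0.006],[0.025,0.0013,0.006],[0.025,0.0013,0.006],[0.025,0.0013,0.006],[0.025,0.0013,0.006],[0.025,0.0013,0.006],[0.025,0.0013,0.006],[0.025,0.0013,0.006],[0.025,0.0013,0.006],[0.025,0.0013,0.006]], "rot": [[0,0,-2.9],[0,0,-2.9],[0,0,-2.9],[0,0,-2.9],[0,0,-2.9],[0,0,-2.9],[0,0,-2.9],[0,0,-2.9],[0,0,-2.9],[0,0,-2.9],[0,0,-2.9],[0,0,-2.9]], "grip": [1,1,1,1,1,1,1,1,1,1,1,1]}}

```text
clock: 2.8
tool_pos: [445.8, -378.7, 141.7]
tcp_rot: [3.141, 0.0, 0.959]
contact_force: [-0.4, -0.5, 0.1]
grip_width: 91.0
```

Run:
```python
from h import *
print(cur())
w,d=save('wrist','w2.png'); cal=manip.calibration('wrist'); P=cloud('wrist',d,cal); np.save('pics/P2.npy',P)
for q in ('pry_bar',):
    for m in manip.masks_of(q,'wrist')[:1]:
        k=m['mask']; pts=P[k]; pts=pts[np.isfinite(pts[:,0])]; np.save('pics/k2.npy',k)
        r=cv2.minAreaRect(pts[:,:2].astype(np.float32)); print(q,m['score'],k.sum(),r,np.percentile(pts[:,2],[5,50,95]))
        pts=pts[pts[:,2]>4]
        r=cv2.minAreaRect(pts[:,:2].astype(np.float32)); print(r)
```

```text
(array([ 445.7780069 , -378.71744376,  141.70688369]), Rotation.from_matrix(array([[ 5.74620537e-01,  8.18419897e-01,  3.33187912e-04],
                            [ 8.18419956e-01, -5.74620424e-01, -3.79358863e-04],
                            [-1.19018262e-04,  4.90675030e-04, -9.99999873e-01]])), {'clock': 2.8, 'joints': array([-7.23866738e-01,  3.88058672e-01,  1.65109291e+00, -7.12586796e-05,
        1.10194018e+00, -1.11694159e-01]), 'dq': array([ 0.51309427,  0.05624025,  0.10679296,  0.00147479, -0.16168424,
       -0.09194025]), 'effort': array([ -2.63611078, -43.89534116, -21.49046123,   0.06016304,
         0.24821595,   0.07583156]), 'tool_pos': array([ 445.7780069 , -378.71744376,  141.70688369]), 'tcp_rot': array([3.14110198e+00, 1.19018263e-04, 9.58655902e-01]), 'contact_force': array([-0.44891236, -0.508107  ,  0.13056304]), 'moment': array([-0.04608908, -0.05563129,  0.0182554 ]), 'grip_width': 90.98221074721562})
pry_bar 0.84 4837 ((295.5820617675781, -565.1319580078125), (742.3084106445312, 37.23948669433594), 52.01258087158203) [ 5.61393761  8.65910501 19.13554918]
((459.6156311035156, -357.159423828125), (208.20333862304688, 29.0614013671875), 55.153717041015625)
```

View pics/w2.png

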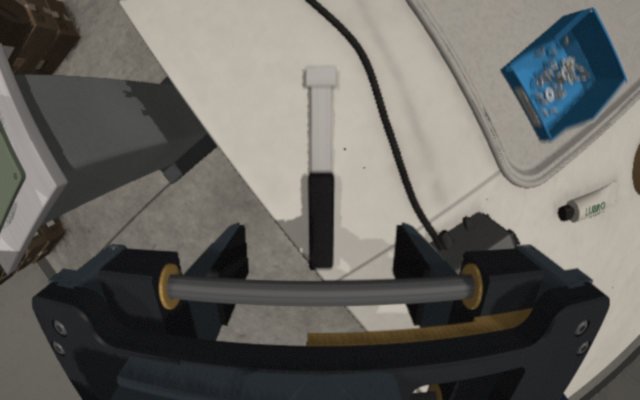

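The bar lies along the jaw midline at column 321, from its tip at row 70 to its handle end at row 267. The arm was still settling during that shot, so I'll measure again at rest.

Run:
```python
from h import *
manip.camera('wrist');manip.camera('wrist')
print(cur()[0],cur()[2]['dq'].max())
w,d=save('wrist','w3.png'); cal=manip.calibration('wrist'); P=cloud('wrist',d,cal)
k=manip.masks_of('pry_bar','wrist')[0]['mask']
pts=P[k&np.isfinite(P[...,0])]; 
for lo in (3,5):
    q=pts[pts[:,2]>lo]; r=cv2.minAreaRect(q[:,:2].astype(np.float32)); print(r,len(q),cv2.boxPoints(r).round(1).tolist())
q=pts[pts[:,2]>13]; print('handle',cv2.minAreaRect(q[:,:2].astype(np.float32)),len(q),np.median(q[:,2]))
c,vv=np.linalg.eigh(np.cov(pts[pts[:,2]>4][:,:2].T)); print(np.degrees(np.arctan2(vv[1,1],vv[0,1])))
print('bench',[np.nanmedian(P[a:a+8,b:b+8,2]) for a,b in((100,280),(150,280),(120,350))])
```

```text
[ 444.99124099 -379.21178372  141.89417846] 0.0016690348757577031
((456.3972473144531, -362.4334716796875), (209.67495727539062, 29.128677368164062), 54.54671096801758) 4699 [[383.70001220703125, -439.3999938964844], [407.5, -456.29998779296875], [529.0999755859375, -285.5], [505.29998779296875, -268.6000061035156]]
((456.3972473144531, -362.4334716796875), (209.67495727539062, 29.128677368164062), 54.54671096801758) 4691 [[383.70001220703125, -439.3999938964844], [407.5, -456.29998779296875], [529.0999755859375, -285.5], [505.29998779296875, -268.6000061035156]]
handle ((426.514404296875, -405.4374084472656), (104.94851684570312, 25.798107147216797), 54.929656982421875) 2348 19.859464564370086
54.84210879494962
bench [np.float64(0.31482330512201884), np.float64(-0.10687635108797622), np.float64(-0.06463772597433604)]
```

Emit:
{"op": "move_arm", "data": {"delta_pos": [[0.023,0,0.023],[-0.023,0,0.023],[0,0,0.023],[0,0,0.023],[0,0,0.023],[-0.0007,0,0.018],[0,0,0.005],[0,0,0],[0,0,0],[0,0,0],[0,0,0],[0,0,0]], "rot": [[0,0,0],[0,0,0],[0,0,0],[0,0,0],[0,0,0],[0,0,0],[0,0,0],[0,0,0],[0,0,0],[0,0,0],[0,0,0],[0,0,0]], "grip": [1,1,1,1,1,1,1,0,-1,-1,-1,-1], "grip_force": 50}}

```text
clock: 4.1
tool_pos: [444.9, -380.6, 5.2]
tcp_rot: [3.139, 0.0, 0.956]
contact_force: [0.3, -0.3, 0.2]
grip_width: 60.6
```

Emit:
{"op": "move_arm", "data": {"delta_pos": [[0,0,0],[0,0,0],[0,0,0],[0,0,0]], "rot": [[0,0,0],[0,0,0],[0,0,0],[0,0,0]], "grip": [-1,-1,-1,-1]}}

```text
clock: 4.43
tool_pos: [444.4, -380.0, 4.1]
tcp_rot: [3.141, 0.0, 0.956]
contact_force: [-0.0, 0.1, -0.2]
grip_width: 34.1
```

Emit:
{"op": "move_arm", "data": {"delta_pos": [[0,0,0],[0,0,0],[0,0,0],[0,0,0],[0,0,0],[0,0,-0.005],[0,0,-0.02],[0,0,-0.03],[0,0,-0.03],[0,0,-0.03],[0,0,-0.03],[0,0,0]], "rot": [[0,0,0],[0,0,0],[0,0,0],[0,0,0],[0,0,0],[0,0,0],[0,0,0],[0,0,0],[0,0,0],[0,0,0],[0,0,0],[0,0,0]], "grip": [-1,-1,-1,-1,-1,-1,-1,-1,-1,-1,-1,-1]}}

```text
clock: 5.43
tool_pos: [446.7, -382.2, 155.2]
tcp_rot: [3.13, 0.001, 0.956]
contact_force: [0.7, 0.4, -1.9]
grip_width: 25.6
```

Run:
```python
from h import *
print(cur()[2])
w,d=save('wrist','w4.png')
plan([395,-150,190],down(np.radians(74)),10)
```

```text
{'clock': 5.4333, 'joints': array([-7.27182919e-01,  3.75803508e-01,  1.63370751e+00, -1.13877725e-04,
        1.12089696e+00, -1.12470279e-01]), 'dq': array([-0.00012654,  0.04776892,  0.08146946, -0.00089933, -0.09065671,
        0.00034326]), 'effort': array([ 1.39153519e-02, -4.17382264e+01, -2.01658595e+01,  4.56755119e-02,
        9.17006135e-01, -8.78232502e-03]), 'tool_pos': array([ 446.70939593, -382.15970273,  155.2138546 ]), 'tcp_rot': array([3.13049021e+00, 1.35770911e-03, 9.56125098e-01]), 'contact_force': array([ 0.7221697 ,  0.39704883, -1.92655494]), 'moment': array([-0.05487461, -0.15027918, -0.02326208]), 'grip_width': 25.642673897326368}
rows 10 delta_m [0.0185, -0.0149, -0.0039] norm 24.1 rot_deg [0.04, 0.01, -1.92]
```

View pics/w4.png

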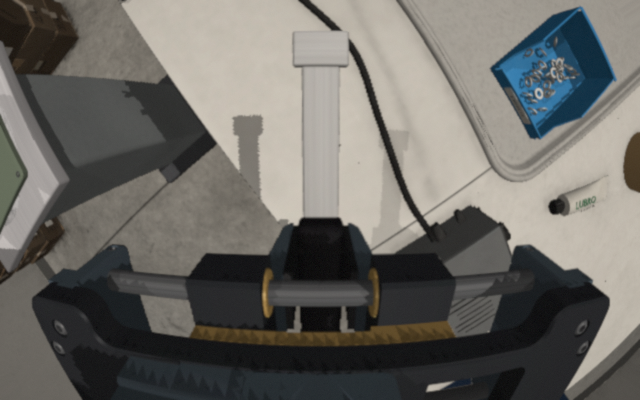

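The bar is held squarely: the blade is at columns 302–340 and its tip is at row 32. I'll move to a viewpoint in front of the fulcrum.

Emit:
{"op": "move_arm", "data": {"delta_pos": [[0.0185,-0.015,-0.004],[0.0185,-0.015,-0.004],[0.0185,-0.015,-0.004],[0.0185,-0.015,-0.004],[0.0185,-0.015,-0.004],[0.0185,-0.015,-0.004],[0.0185,-0.015,-0.004],[0.0185,-0.015,-0.004],[0.0185,-0.015,-0.004],[0.0185,-0.015,-0.004],[0,0,0],[0,0,0]], "rot": [[0,0,-1.9],[0,0,-1.9],[0,0,-1.9],[0,0,-1.9],[0,0,-1.9],[0,0,-1.9],[0,0,-1.9],[0,0,-1.9],[0,0,-1.9],[0,0,-1.9],[0,0,0],[0,0,0]], "grip": [-1,-1,-1,-1,-1,-1,-1,-1,-1,-1,-1,-1]}}

```text
clock: 6.48
tool_pos: [392.0, -147.3, 187.6]
tcp_rot: [-3.138, 0.0, 1.289]
contact_force: [0.1, 0.2, -3.4]
grip_width: 25.4
```

Run:
```python
from h import *
manip.camera('wrist')
print(cur()[2]['tool_pos'],cur()[2]['tcp_rot'],abs(cur()[2]['dq']).max())
w,d=save('wrist','w5.png'); cal=manip.calibration('wrist'); P=cloud('wrist',d,cal); np.save('pics/P5.npy',P)
for q in ('pry_bar','fulcrum','machine_base','prop_leg'):
    for i,m in enumerate(manip.masks_of(q,'wrist')[:1]):
        k=m['mask']; np.save(f'pics/k5_{q}.npy',k); pts=P[k&np.isfinite(P[...,0])]
        print(q,m['score'],len(pts),cv2.minAreaRect(pts[:,:2].astype(np.float32)),np.percentile(pts[:,2],[2,50,98]))
```

```text
[ 392.71573981 -148.07458045  187.76782569] [-3.13931839e+00  2.37712867e-04  1.28835519e+00] 0.023891295220912465
pry_bar 0.85 11332 ((315.42010498046875, -558.2318725585938), (1188.8504638671875, 46.67001724243164), 78.59822082519531) [190.39055653 192.25040189 204.56163182]
fulcrum 0.96 1242 ((434.91802978515625, -32.40847396850586), (60.53643798828125, 77.57040405273438), 75.828857421875) [10.39525208 15.93796019 60.76168244]
machine_base 0.78 1153 ((450.6302185058594, 29.16961669921875), (25.78059959411621, 117.93036651611328), 81.39971923828125) [62.90563824 76.67972665 79.23781615]
prop_leg 0.7 247 ((404.32464599609375, 44.06542205810547), (27.741981506347656, 11.576311111450195), 70.44670104980469) [13.55504119 75.34284972 79.5240542 ]
```

View pics/w5.png

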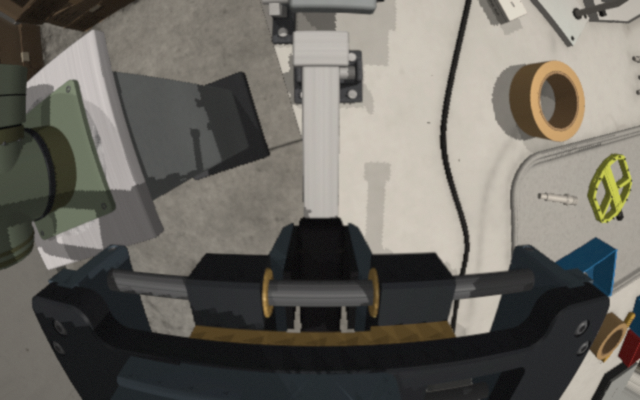

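The bar's tip covers the fulcrum at (345,75) and the toe edge shows at the top. I'll fit the toe edge, fulcrum frame and bar-in-hand pose from the depth.

Run:
```python
from h import *
P=np.load('pics/P5.npy'); p,r,s=cur()
k=np.load('pics/k5_pry_bar.npy'); b=P[k&np.isfinite(P[...,0])]
bt=r.inv().apply(b-p); 
bl=bt[(bt[:,0]>30)&(bt[:,0]<140)&(abs(bt[:,1])<25)&(abs(bt[:,2])<30)]
print('blade pts',len(bl),'xmax',np.percentile(bl[:,0],[99,99.8]))
for a,c in((30,50),(50,70),(70,90),(90,108),(112,130)):
    q=bl[(bl[:,0]>a)&(bl[:,0]<c)]; print(a,c,'y',np.percentile(q[:,1],[2,98]).round(1),'z',np.median(q[:,2]).round(2))
yaw=np.radians(75); ax=np.array([np.cos(yaw),np.sin(yaw)]); ay=np.array([-ax[1],ax[0]])
F=np.array([434.9,-32.4])
for nm,Q in(('w',P),('t',None)):
    if Q is None:
        Q=cloud('top',np.load('pics/top1_d.npy'),manip.calibration('top'))
    k=np.isfinite(Q[...,0]); q=Q[k]; rel=q[:,:2]-F; u=rel@ax; v=rel@ay
    m=(u>35)&(u<110)&(abs(v)<75)&(q[:,2]>60)&(q[:,2]<100)
    for lo in range(-60,75,8):
        mm=m&(v>=lo)&(v<lo+8)
        if mm.sum()>3: print(nm,lo,mm.sum(),'umin',np.percentile(u[mm],[1,4]).round(1),'z',np.median(q[mm,2]).round(1))
    m=(abs(u)<45)&(abs(v)<50)&(q[:,2]>5)&(q[:,2]<70)
    print(nm,'F extents',np.percentile(u[m],[1,99]),np.percentile(v[m],[1,99]))
    mm=m&(q[:,2]>52); print('ears u',np.percentile(u[mm],[1,99]),'v',np.percentile(v[mm&(v<0)],[1,99]),np.percentile(v[mm&(v>0)],[1,99]) if (mm&(v>0)).any() else '')
    mm=m&(abs(v)<20)&(q[:,2]>30); 
    if mm.any(): print('ridge u',np.percentile(u[mm],[1,50,99]),q[mm,2].max())
```

```text
blade pts 7028 xmax [126.03556596 126.6908508 ]
30 50 y [-10.9   8.2] z -3.33
50 70 y [-10.7   8.2] z -3.34
70 90 y [-11.1   8.1] z -3.36
90 108 y [-11.3   8.5] z -3.32
112 130 y [-15.9  12.4] z -3.41
w -44 97 umin [55.2 55.6] z 76.9
w -36 122 umin [55.3 55.5] z 77.1
w -28 121 umin [55.6 56. ] z 76.9
w -20 115 umin [55.8 56.2] z 77.0
w -12 116 umin [56.1 56.3] z 76.8
w -4 116 umin [56.7 56.8] z 76.2
w 4 105 umin [56.8 56.8] z 76.4
w 12 109 umin [57.  57.2] z 76.8
w 20 106 umin [57.3 57.6] z 76.9
w 28 99 umin [57.8 57.9] z 76.6
w 36 27 umin [66.3 66.5] z 71.2
w 44 159 umin [52.3 52.6] z 76.4
w 52 64 umin [52.9 53.2] z 75.0
w 60 9 umin [67.3 67.3] z 71.1
w F extents [-29.82106032  43.20845864] [-36.74367639  46.31381294]
ears u [-11.64797236   9.67611707] v [-31.23876208 -24.91537343] [26.3173549  32.93075539]
ridge u [-11.82203201  -4.33526125   4.54836067] 47.89992504596745
t -52 9 umin [100.5 100.7] z 75.0
t -44 44 umin [59.7 60.5] z 77.6
t -36 49 umin [58.3 60.7] z 77.2
t -28 49 umin [58.  59.5] z 78.4
t -20 49 umin [58.9 60.3] z 77.6
t -12 49 umin [58.6 61. ] z 78.0
t -4 47 umin [59.5 60.4] z 77.8
t 4 48 umin [60.3 61.3] z 78.2
t 12 49 umin [60.3 62.1] z 77.2
t 20 48 umin [59.7 60.7] z 77.8
t 28 46 umin [61.2 63.4] z 77.6
t 36 19 umin [63.6 65.1] z 72.6
t 44 22 umin [54.2 54.6] z 73.7
t 52 15 umin [55.6 55.9] z 72.4
t 60 4 umin [69.2 69.4] z 70.6
t F extents [-30.7686906   36.58415656] [-36.03081558  39.41864747]
ears u [-9.99353526 10.75534045] v [-29.23888073 -24.27706293] [28.35819043 33.94309686]
ridge u [-10.52737394   0.8326653   11.38209171] 50.830703992703775
```

The toe edge is about 57 mm from the fulcrum centre, with its normal at about 73°. Ears are at v about ±26–32. The bar in hand is level, with its underside 4.7 mm below the TCP and its origin 21.4 mm ahead. I'll plan the tilted insertion: retract point, lower, then slide in.

```bash
cat >> h.py <<'E'
F=np.array([434.2,-32.5]); YAW=np.radians(75); AX=np.array([np.cos(YAW),np.sin(YAW),0])
def barpose(u0,z0,xb,pitch,off=(21.4,-1.4,4.65)):
    """TCP pose so that bar-underside point x=xb sits at ridge-frame (u0,z0); pitch>0 tip down"""
    r=down(YAW,pitch); pt=np.array([off[0]+xb,off[1],off[2]])
    return np.array([F[0],F[1],0])+AX*u0+[0,0,z0]-r.apply(pt), r
E
python3 - <<'E'
from h import *
A=barpose(0,95,70,0.12); B=barpose(0,49,70,0.12); C=barpose(0,49,25,0.12); D=barpose(0,46.5,25,0.0)
for X in (A,B,C,D): print(X[0].round(1),X[1].as_euler('xyz').round(3))
plan(*A,6); plan(*B,3,*A); plan(*C,4,*B); plan(*D,3,*C)
E
```

```text
[ 412.2 -120.   110.6] [3.142 0.12  1.309]
[ 412.2 -120.    64.6] [3.142 0.12  1.309]
[423.8 -76.8  59.2] [3.142 0.12  1.309]
[423.5 -77.7  51.2] [3.142 0.    1.309]
rows 6 delta_m [0.0061, 0.0017, 0.0127] norm 14.2 rot_deg [-0.02, -1.15, -0.21]
rows 3 delta_m [0.0018, -0.0, 0.0152] norm 15.3 rot_deg [0.0, 0.0, 0.0]
rows 4 delta_m [0.0113, -0.0, 0.0] norm 11.3 rot_deg [0.0, 0.0, 0.0]
rows 3 delta_m [-0.0001, 0.0, 0.0027] norm 2.7 rot_deg [-0.0, 2.29, -0.0]
```

Emit:
{"op": "move_arm", "data": {"delta_pos": [[0.006,0.0017,0.0127],[0.006,0.0017,0.0127],[0.006,0.0017,0.0127],[0.006,0.0017,0.0127],[0.006,0.0017,0.0127],[0.006,0.0017,0.0127],[0,0,0],[0,0,0],[0,0,0]], "rot": [[0,-1.15,-0.2],[0,-1.15,-0.2],[0,-1.15,-0.2],[0,-1.15,-0.2],[0,-1.15,-0.2],[0,-1.15,-0.2],[0,0,0],[0,0,0],[0,0,0]], "grip": [-1,-1,-1,-1,-1,-1,-1,-1,-1]}}

```text
clock: 7.53
tool_pos: [412.5, -120.8, 111.6]
tcp_rot: [-3.141, 0.12, 1.308]
contact_force: [0.7, 0.2, -3.3]
grip_width: 25.5
```

Run:
```python
from h import *
w,d=save('wrist','w6.png'); cal=manip.calibration('wrist'); P=cloud('wrist',d,cal)
p,r,s=cur(); print(p,s['tcp_rot'])
B=barpose(0,49,70,0.12); C=barpose(0,49,25,0.12)
plan(*B,4); plan(*C,4,*B)
k=manip.masks_of('pry_bar','wrist')[0]['mask']; b=P[k&np.isfinite(P[...,0])]; bt=r.inv().apply(b-p)
bl=bt[(bt[:,0]>30)&(bt[:,0]<140)&(abs(bt[:,1])<25)&(abs(bt[:,2])<30)]
print('xmax',np.percentile(bl[:,0],[99,99.8]))
for a,c in((30,50),(90,108),(112,130)):
    q=bl[(bl[:,0]>a)&(bl[:,0]<c)]; print('y',np.percentile(q[:,1],[2,98]).round(1),'z',np.median(q[:,2]).round(2))
```

```text
[ 412.6109089  -120.9123882   111.80926071] [3.14134042 0.12027209 1.30784889]
rows 4 delta_m [0.0016, -0.0002, 0.0117] norm 11.8 rot_deg [0.0, 0.0, -0.02]
rows 4 delta_m [0.0113, -0.0, 0.0] norm 11.3 rot_deg [0.0, 0.0, 0.0]
xmax [125.82708834 126.45377285]
y [-10.3   8.7] z -3.85
y [-11.5  10.1] z -3.88
y [-15.1  13.4] z -3.93
```

View pics/w6.png

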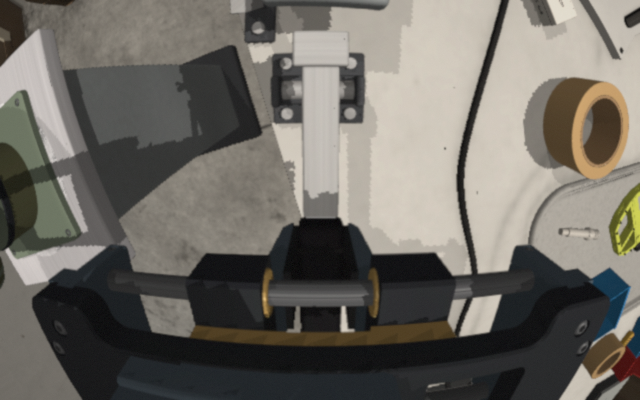

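The blade (columns 302–340) is centred between the fulcrum's feet (273–363) and the tip is short of the toe. I'll lower it.

Emit:
{"op": "move_arm", "data": {"delta_pos": [[0.0016,0,0.0117],[0.0016,0,0.0117],[0.0016,0,0.0117],[0.0016,0,0.0117],[0,0,0],[0,0,0]], "rot": [[0,0,0],[0,0,0],[0,0,0],[0,0,0],[0,0,0],[0,0,0]], "grip": [-1,-1,-1,-1,-1,-1]}}

```text
clock: 8.13
tool_pos: [412.2, -120.0, 64.2]
tcp_rot: [-3.14, 0.12, 1.308]
contact_force: [-0.1, 0.3, -2.1]
grip_width: 25.6
```

Run:
```python
from h import *
w,d=save('wrist','w7.png'); cal=manip.calibration('wrist'); P=cloud('wrist',d,cal)
p,r,s=cur(); print(p,s['tcp_rot'],s['contact_force'])
C=barpose(0,49,25,0.12); plan(*C,4)
q=P[np.isfinite(P[...,0])]; rel=q[:,:2]-F; ax=AX[:2]; ay=np.array([-ax[1],ax[0]]); u=rel@ax; v=rel@ay
m=(u>40)&(u<75)&(q[:,2]>66)&(q[:,2]<90)
for lo in range(-44,40,12):
    mm=m&(v>lo)&(v<lo+12)
    if mm.any(): print(lo,np.percentile(u[mm],2).round(1))
mm=(abs(u)<45)&(abs(v)>23)&(abs(v)<45)&(q[:,2]>52)&(q[:,2]<66)
print('ears u',np.percentile(u[mm],[2,98]),'v',np.percentile(v[mm&(v<0)],[2,98]),np.percentile(v[mm&(v>0)],[2,98]))
k=manip.masks_of('pry_bar','wrist')[0]['mask']; b=P[k&np.isfinite(P[...,0])]; rb=b[:,:2]-F
ub=rb@ax; vb=rb@ay; g=(ub>-60)&(ub<60); print('bar tip u',np.percentile(ub[g],99.5),'z there',np.median(b[g&(ub>20),2]), 'v',np.percentile(vb[g&(ub>20)],[2,98]))
```

```text
[ 412.74000415 -120.01591191   64.62730918] [3.14140688 0.12044625 1.30809448] [-0.02608659  0.24685122 -3.18331863]
rows 4 delta_m [0.0112, -0.0001, 0.0] norm 11.2 rot_deg [0.0, 0.01, -0.01]
ears u [-10.23197976  10.01550558] v [-31.49068243 -25.51631948] [25.97963067 31.90647659]
bar tip u 38.801086215652354 z there 54.30652737095939 v [-16.30085716  13.17097198]
```

View pics/w7.png

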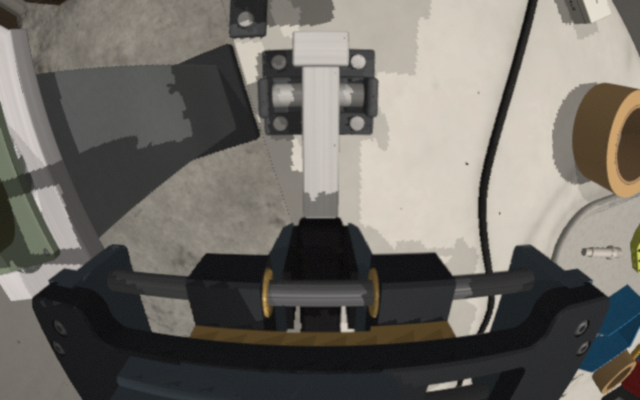

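Bar is between the ears and centred. The ear centre is within 0.3 mm of my estimate. I'll slide it in.

Emit:
{"op": "move_arm", "data": {"delta_pos": [[0.0112,0,0],[0.0112,0,0],[0.0112,0,0],[0.0112,0,0],[0,0,0],[0,0,0]], "rot": [[0,0,0],[0,0,0],[0,0,0],[0,0,0],[0,0,0],[0,0,0]], "grip": [-1,-1,-1,-1,-1,-1]}}

```text
clock: 8.73
tool_pos: [424.4, -76.6, 59.2]
tcp_rot: [3.141, 0.121, 1.31]
contact_force: [0.6, -0.2, -2.5]
grip_width: 25.7
```

Run:
```python
from h import *
w,d=save('wrist','w8.png'); cal=manip.calibration('wrist'); P=cloud('wrist',d,cal)
t,dt=save('scene','s8.png'); cv2.imwrite('pics/s8c.png',cv2.resize(t[180:270,240:440],None,fx=4,fy=4,interpolation=cv2.INTER_CUBIC)[:,:,::-1])
p,r,s=cur(); print(p,s['tcp_rot'],s['contact_force'],s['moment'])
D=barpose(0,46.5,25,0.0);plan(*D,3)
E=barpose(0,46.0,25,-0.05);plan(*E,2,*D)
```

```text
[423.92001591 -77.02675274  58.97340186] [-3.14133374  0.12064448  1.30873519] [ 0.11947114  0.25088655 -3.59166395] [ 0.15815151 -0.0734639  -0.01086854]
rows 3 delta_m [-0.0, -0.0001, 0.0026] norm 2.6 rot_deg [-0.01, 2.3, -0.01]
rows 2 delta_m [-0.0001, -0.0, 0.0014] norm 1.4 rot_deg [-0.0, 1.43, 0.0]
```

View pics/w8.png

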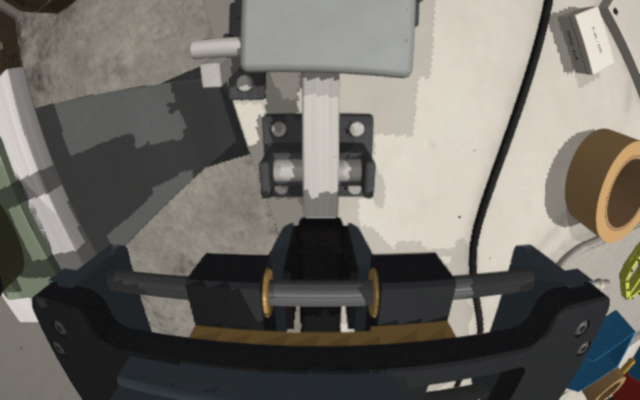

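View pics/s8c.png

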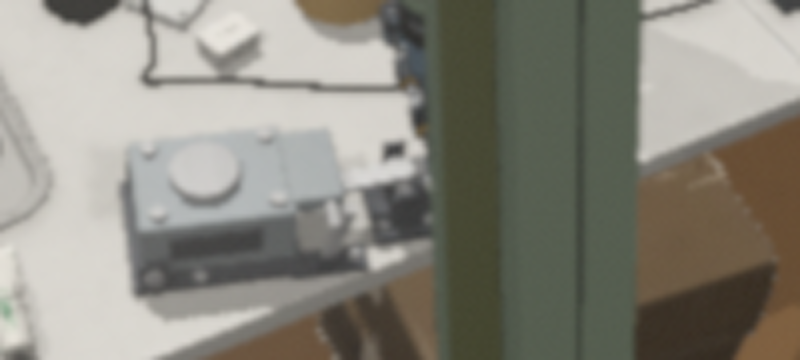

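The blade now runs over the ridge at (318,170) and passes under the toe edge at row 75, clear of the prop at (212,75). I'll level it, set it down and open slowly.

Emit:
{"op": "move_arm", "data": {"delta_pos": [[0,0,0.0026],[0,0,0.0026],[0,0,0.0026],[0,0,0.0014],[0,0,0.0014],[0,0,0],[0,0,0]], "rot": [[0,2.3,0],[0,2.3,0],[0,2.3,0],[0,1.4,0],[0,1.4,0],[0,0,0],[0,0,0]], "grip": [-1,-1,-1,-1,-1,-1,-1]}}

```text
clock: 9.42
tool_pos: [423.3, -78.0, 48.0]
tcp_rot: [-3.14, -0.048, 1.307]
contact_force: [0.0, -0.2, -3.0]
grip_width: 26.0
```

Run:
```python
from h import *
p,r,s=cur(); print(p,s['tcp_rot'],s['contact_force'],s['moment'])
E=barpose(0,46.0,25,-0.05); print(E[0])
plan(*E,1)
```

```text
[423.27344921 -78.03818934  47.98903623] [-3.14027043 -0.04791878  1.30731226] [ 0.02497015 -0.15885419 -3.01752814] [-0.20063279 -0.03904996 -0.00089211]
[423.49795048 -77.84977717  48.32515526]
rows 1 delta_m [0.0003, 0.0002, -0.0003] norm 0.4 rot_deg [-0.07, 0.12, -0.1]
```

Emit:
{"op": "move_arm", "data": {"delta_pos": [[0,0,0.001],[0,0,0],[0,0,0],[0,0,0],[0,0,0],[0,0,0]], "rot": [[0,0,0],[0,0,0],[0,0,0],[0,0,0],[0,0,0],[0,0,0]], "grip": [-1,-1,-0.4,-0.2,0.1,0.1]}}

```text
clock: 9.92
tool_pos: [423.9, -76.9, 47.0]
tcp_rot: [-3.141, -0.049, 1.309]
contact_force: [-1.1, 0.1, -0.2]
grip_width: 44.5
```

Emit:
{"op": "move_arm", "data": {"delta_pos": [[0,0,0],[0,0,0],[0,0,-0.01],[0,0,-0.02],[0,0,-0.03],[-0.01,0,-0.03],[-0.02,0,-0.02],[-0.02,0,0],[0,0,0]], "rot": [[0,0,0],[0,0,0],[0,0,0],[0,0,0],[0,0,0],[0,-1,0],[0,-1,0],[0,-0.8,0],[0,0,0]], "grip": [0.1,0.1,0.1,0.1,0.1,0.1,0.1,0.1,0.1]}}

```text
clock: 10.67
tool_pos: [409.9, -132.2, 156.8]
tcp_rot: [3.139, 0.002, 1.307]
contact_force: [-0.2, 0.0, 0.3]
grip_width: 50.2
```

Run:
```python
from h import *
w,d=save('wrist','w9.png'); cal=manip.calibration('wrist'); P=cloud('wrist',d,cal)
p,r,s=cur(); print(p,s['tcp_rot'],s['contact_force'],s['grip_width'])
k=manip.masks_of('pry_bar','wrist')[0]['mask']; b=P[k&np.isfinite(P[...,0])]; rb=b[:,:2]-F
ax=AX[:2]; ay=np.array([-ax[1],ax[0]]); u=rb@ax; v=rb@ay
for a in range(-140,70,15):
    g=(u>a)&(u<a+15)&(b[:,2]<90)
    if g.sum()>5: print(a,g.sum(),'z',np.median(b[g,2]).round(1),'v',np.percentile(v[g],[3,97]).round(1))
```

```text
[ 409.38142054 -130.80872855  155.77867379] [-3.14139443e+00 -1.41907913e-04  1.30670321e+00] [-0.63468566  0.69575466 -0.62254799] 49.77656359621244
-140 25 z 57.8 v [-9.  10.1]
-125 405 z 58.6 v [-11.6  11.6]
-110 429 z 59.3 v [-11.3  12.2]
-95 452 z 60.2 v [-11.1  12.8]
-80 453 z 60.9 v [-11.   12.6]
-65 461 z 61.8 v [-10.9  11.5]
-50 509 z 62.6 v [-11.6  11.3]
-35 475 z 62.6 v [-11.6  12. ]
-20 382 z 52.2 v [-8.6  9.8]
-5 375 z 53.0 v [-8.5  9.7]
10 375 z 53.9 v [-8.5  9.6]
25 373 z 54.8 v [-8.5  9.5]
40 353 z 55.6 v [-8.5  9.5]
55 104 z 56.0 v [-8.5  8.6]
```

View pics/w9.png

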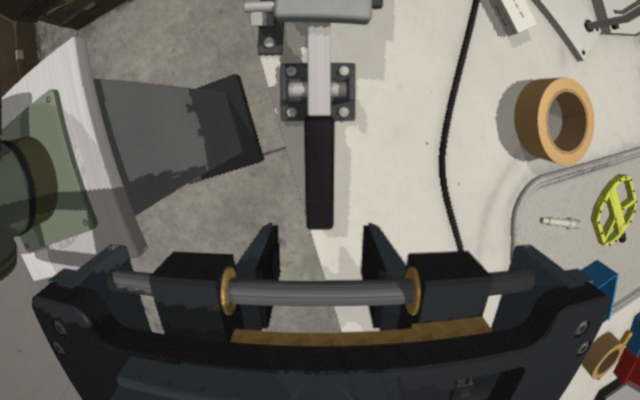

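The bar rests on the ridge with the handle down about 0.057 rad, and its tip is against the toe. The handle end is free at row 228. I'll close the fingers and go above the press point.

Emit:
{"op": "move_arm", "data": {"delta_pos": [[-0.008,0,0],[-0.008,0,0],[0,0,0],[0,0,0],[0,0,0.02],[0,0,0.025],[0,0,0.025],[0,0,0.01],[0,0,0],[0,0,0]], "rot": [[0,0,0],[0,0,0],[0,0,0],[0,0,0],[0,0,0],[0,0,0],[0,0,0],[0,0,0],[0,0,0],[0,0,0]], "grip": [-1,-1,-1,-1,-1,-1,-1,-1,-1,-1]}}

```text
clock: 11.6
tool_pos: [405.1, -145.5, 75.1]
tcp_rot: [-3.139, -0.0, 1.309]
contact_force: [-0.7, 0.6, 0.2]
grip_width: 0.3
```

Run:
```python
from h import *
p,r,s=cur(); print(p,s['tcp_rot'],s['contact_force'],s['grip_width'])
rel=p[:2]-F; ax=AX[:2]; ay=np.array([-ax[1],ax[0]]); print(rel@ax,rel@ay)
w,d=save('wrist','w10.png')
```

```text
[ 405.09354924 -145.46904041   75.09485691] [-3.13907753e+00 -2.19516520e-04  1.30882028e+00] [-0.70984195  0.57541602  0.24747553] 0.29430670283888327
-116.65301749621146 -1.123866661921151
```

View pics/w10.png

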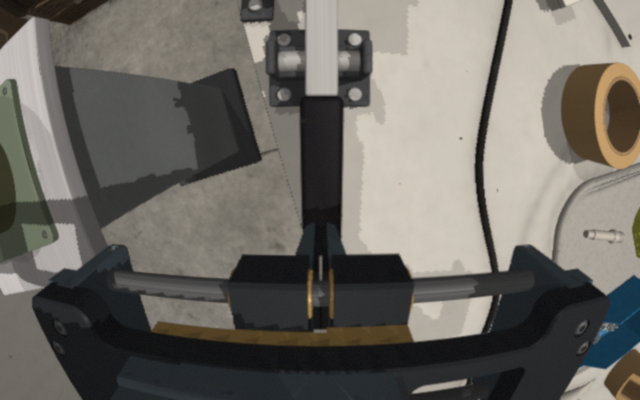

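The closed fingers are over the handle near its end, u = -117 mm. I'll press down in stages.

Emit:
{"op": "move_arm", "data": {"delta_pos": [[0,0,0.008],[0,0,0.006],[0,0,0.004],[0,0,0.003],[0,0,0.003],[0,0,0.003],[0,0,0]], "rot": [[0,0,0],[0,0,0],[0,0,0],[0,0,0],[0,0,0],[0,0,0],[0,0,0]], "grip": [-1,-1,-1,-1,-1,-1,-1]}}

```text
clock: 12.23
tool_pos: [407.1, -147.1, 50.1]
tcp_rot: [3.137, 0.002, 1.309]
contact_force: [-1.5, -3.6, 13.7]
grip_width: 0.2
```

Run:
```python
from h import *
p,r,s=cur(); print(p,s['tcp_rot'],s['contact_force'],s['moment'])
```

```text
[ 407.14166848 -147.10356851   50.1487493 ] [3.13745542e+00 1.79006229e-03 1.30944847e+00] [-1.51022583 -3.61183423 13.6945147 ] [-0.3249892   0.21242902  0.03365325]
```

Emit:
{"op": "move_arm", "data": {"delta_pos": [[0,0,0.003],[0,0,0.003],[0,0,0.003],[0,0,0.003],[0,0,0.002],[0,0,0]], "rot": [[0,0,0],[0,0,0],[0,0,0],[0,0,0],[0,0,0],[0,0,0]], "grip": [-1,-1,-1,-1,-1,-1]}}

```text
clock: 12.73
tool_pos: [407.6, -147.1, 36.2]
tcp_rot: [3.137, 0.001, 1.309]
contact_force: [-0.1, -1.8, 14.9]
grip_width: 0.7
```

Run:
```python
from h import *
p,r,s=cur(); print(p,s['tcp_rot'],s['contact_force'],s['moment'])
w,d=save('wrist','w11.png')
t,dt=save('scene','s11.png'); cv2.imwrite('pics/s11c.png',cv2.resize(t[180:270,240:440],None,fx=4,fy=4,interpolation=cv2.INTER_CUBIC)[:,:,::-1])
```

```text
[ 407.59703775 -147.05625729   36.24637312] [3.13656450e+00 1.32186869e-03 1.30893816e+00] [-0.11071894 -1.84974868 14.94008221] [-0.2235308   0.06173386 -0.005529  ]
```

View pics/w11.png

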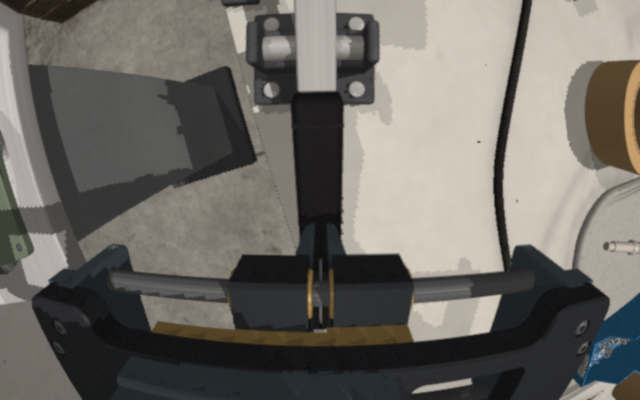

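View pics/s11c.png

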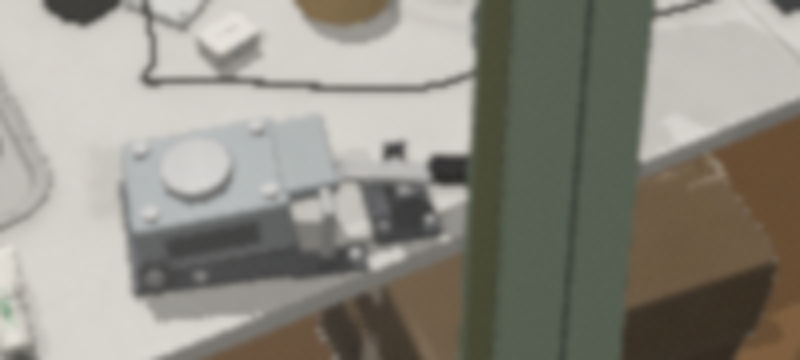

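The scene view shows the base clearly tilted up, with the toe at (305,150). The handle is at about 0.25 rad with 15 N on it. I'll go the last few millimetres.

Emit:
{"op": "move_arm", "data": {"delta_pos": [[0,0,0.002],[0,0,0.002],[0,0,0.0015],[0,0,0],[0,0,0],[0,0,0],[0,0,0]], "rot": [[0,0,0],[0,0,0],[0,0,0],[0,0,0],[0,0,0],[0,0,0],[0,0,0]], "grip": [-1,-1,-1,-1,-1,-1,-1]}}

```text
clock: 13.42
tool_pos: [407.7, -146.6, 30.9]
tcp_rot: [3.136, 0.001, 1.308]
contact_force: [0.2, -0.4, 14.8]
grip_width: 0.8
```

Run:
```python
from h import *
p,r,s=cur(); print(p,s['tcp_rot'],s['contact_force'],s['moment'])
t,dt=save('scene','s12.png'); cv2.imwrite('pics/s12c.png',cv2.resize(t[190:255,260:350],None,fx=8,fy=8,interpolation=cv2.INTER_CUBIC)[:,:,::-1])
t0=cv2.imread('pics/s11.png');cv2.imwrite('pics/s11d.png',cv2.resize(t0[190:255,260:350],None,fx=8,fy=8,interpolation=cv2.INTER_CUBIC))
P=cloud('scene',dt,manip.calibration('scene')); P0=cloud('scene',np.load('pics/s8_d.npy'),manip.calibration('scene'))
for Q in (P0,P):
    q=Q[np.isfinite(Q[...,0])]; rel=q[:,:2]-F; ax=AX[:2]; ay=np.array([-ax[1],ax[0]]); u=rel@ax; v=rel@ay
    o=[]
    m=(u>58)&(u<230)&(abs(v+4)<35)&(q[:,2]>68)&(q[:,2]<115)
    for lo in range(60,230,14):
        g=m&(u>lo)&(u<lo+14); o.append(np.median(q[g,2]).round(1) if g.sum()>5 else None)
    print(o)
```

```text
[ 407.73508376 -146.63591555   30.86776818] [3.13645526e+00 5.04488908e-04 1.30831911e+00] [ 0.17743844 -0.3518939  14.83091161] [ 0.23502345 -0.05928763 -0.01735235]
[np.float64(80.2), np.float64(79.4), np.float64(79.2), np.float64(78.3), np.float64(78.2), np.float64(77.0), np.float64(83.9), np.float64(88.6), np.float64(89.1), np.float64(87.8), np.float64(77.7), np.float64(78.0), np.float64(79.3)]
[np.float64(101.0), np.float64(100.7), np.float64(98.7), np.float64(96.3), np.float64(93.7), np.float64(91.0), np.float64(89.7), np.float64(96.5), np.float64(96.1), np.float64(93.7), np.float64(85.5), np.float64(78.7), np.float64(78.1)]
```

View pics/s12c.png

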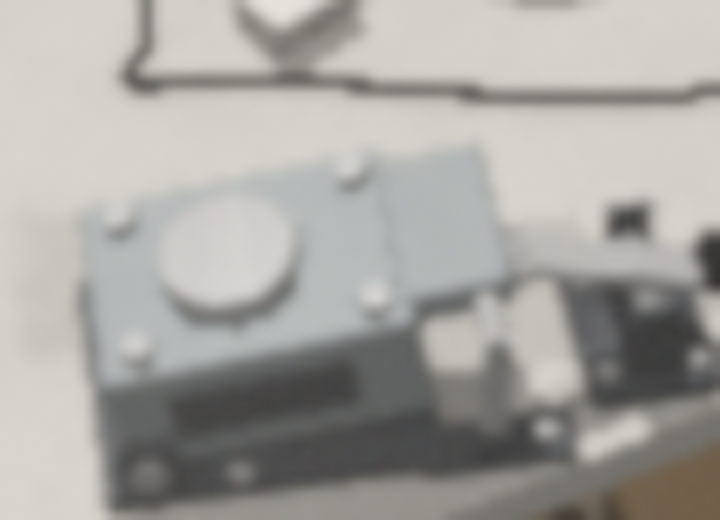

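View pics/s11d.png

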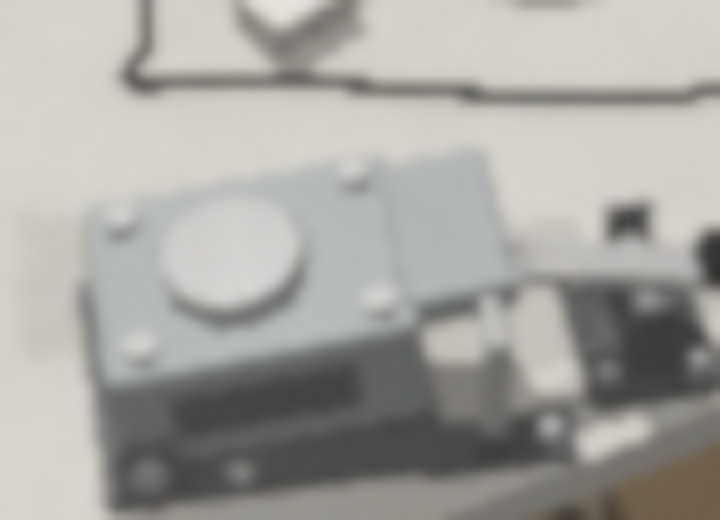

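Both views show the base raised. From the depth, the toe is up about 21 mm, or roughly 0.118 rad, and whether the prop is upright isn't clear. I'll press a little more.

Emit:
{"op": "move_arm", "data": {"delta_pos": [[0,0,0.0015],[0,0,0.0015],[0,0,0],[0,0,0],[0,0,0],[0,0,0]], "rot": [[0,0,0],[0,0,0],[0,0,0],[0,0,0],[0,0,0],[0,0,0]], "grip": [-1,-1,-1,-1,-1,-1]}}

```text
clock: 13.97
tool_pos: [407.9, -146.4, 28.5]
tcp_rot: [3.136, 0.0, 1.308]
contact_force: [-1.7, 1.4, 20.5]
grip_width: 0.5
```

Run:
```python
from h import *
p,r,s=cur(); print(p,s['tcp_rot'],s['contact_force'],s['moment'])
t,dt=save('scene','s13.png'); cv2.imwrite('pics/s13c.png',cv2.resize(t[190:255,260:350],None,fx=8,fy=8,interpolation=cv2.INTER_CUBIC)[:,:,::-1])
cal=manip.calibration('scene')
for nm in ('s8','s11','s12','s13'):
    Q=cloud('scene',np.load(f'pics/{nm}_d.npy'),cal)
    q=Q[np.isfinite(Q[...,0])]; rel=q[:,:2]-F; ax=AX[:2]; ay=np.array([-ax[1],ax[0]]); u=rel@ax; v=rel@ay
    m=(u>62)&(u<90)&(abs(v+4)<30)&(q[:,2]>68)&(q[:,2]<115); print(nm,'toe z',np.median(q[m,2]),m.sum())
    m=(u>30)&(u<95)&(v>38)&(v<66)&(q[:,2]>20)&(q[:,2]<110); print(' prop u of top pts',[ (z,np.round(np.median(u[m&(q[:,2]>z)&(q[:,2]<z+10)]),1),(m&(q[:,2]>z)&(q[:,2]<z+10)).sum()) for z in range(20,90,10)])
```

```text
[ 407.94228604 -146.41177546   28.46683906] [3.13599296e+00 3.45792101e-05 1.30796398e+00] [-1.66373756  1.36624187 20.50583352] [0.64742001 0.03110893 0.02509109]
s8 toe z 80.06550432260394 108
 prop u of top pts [(20, np.float64(79.2), np.int64(18)), (30, np.float64(73.8), np.int64(10)), (40, np.float64(72.3), np.int64(9)), (50, np.float64(65.2), np.int64(5)), (60, np.float64(69.1), np.int64(9)), (70, np.float64(70.0), np.int64(27)), (80, np.float64(62.9), np.int64(3))]
s11 toe z 97.5653945644383 94
 prop u of top pts [(20, np.float64(79.4), np.int64(11)), (30, np.float64(78.8), np.int64(7)), (40, np.float64(75.8), np.int64(7)), (50, np.float64(77.9), np.int64(8)), (60, np.float64(78.1), np.int64(6)), (70, np.float64(81.9), np.int64(4)), (80, np.float64(78.4), np.int64(11))]
s12 toe z 100.76987236323998 97
 prop u of top pts [(20, np.float64(78.6), np.int64(15)), (30, np.float64(80.8), np.int64(4)), (40, np.float64(77.6), np.int64(8)), (50, np.float64(77.4), np.int64(10)), (60, np.float64(78.0), np.int64(6)), (70, np.float64(77.1), np.int64(5)), (80, np.float64(73.8), np.int64(2))]
s13 toe z 101.8742999242877 89
 prop u of top pts [(20, np.float64(79.2), np.int64(10)), (30, np.float64(77.3), np.int64(8)), (40, np.float64(78.9), np.int64(6)), (50, np.float64(79.9), np.int64(7)), (60, np.float64(76.5), np.int64(9)), (70, np.float64(73.3), np.int64(7)), (80, np.float64(78.8), np.int64(1))]
```

View pics/s13c.png

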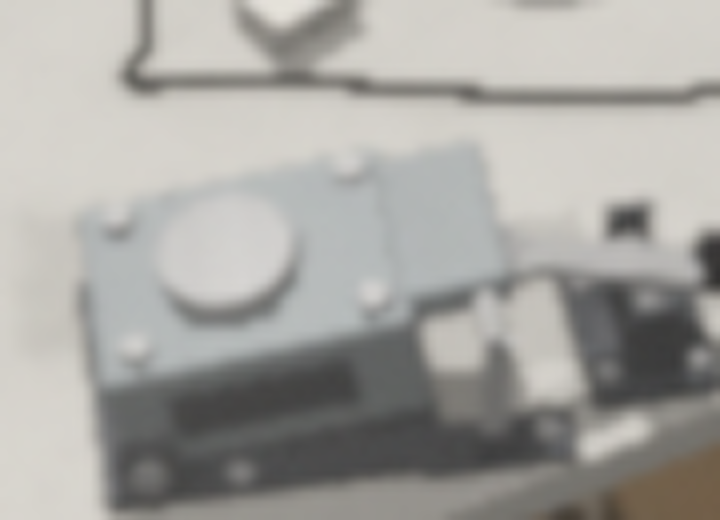

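Toe rise is about 22 mm (≈0.125 rad) and the leg points sit at u ≈ 78 mm at every height, which suggests upright. I'll ease off gently and check that the base holds.

Emit:
{"op": "move_arm", "data": {"delta_pos": [[0,0,-0.002],[0,0,-0.002],[0,0,-0.002],[0,0,0],[0,0,0]], "rot": [[0,0,0],[0,0,0],[0,0,0],[0,0,0],[0,0,0]], "grip": [-1,-1,-1,-1,-1]}}

```text
clock: 14.43
tool_pos: [406.2, -147.0, 32.6]
tcp_rot: [3.14, 0.002, 1.31]
contact_force: [-1.0, -5.0, 6.2]
grip_width: 0.3
```

```bash
cat >> h.py <<'E'
def toe(nm):
    t,dt=save('scene',nm+'.png'); cv2.imwrite(f'pics/{nm}c.png',cv2.resize(t[190:255,260:350],None,fx=8,fy=8,interpolation=cv2.INTER_CUBIC)[:,:,::-1])
    Q=cloud('scene',dt,manip.calibration('scene'))
    q=Q[np.isfinite(Q[...,0])]; rel=q[:,:2]-F; ax=AX[:2]; ay=np.array([-ax[1],ax[0]]); u=rel@ax; v=rel@ay
    m=(u>62)&(u<90)&(abs(v+4)<30)&(q[:,2]>68)&(q[:,2]<115); print(nm,'toe z',np.median(q[m,2]),m.sum())
E
python3 - <<'E'
from h import *
p,r,s=cur(); print(p,s['tcp_rot'],s['contact_force'],s['moment'])
toe('s14')
E
```

```text
[ 406.18481716 -147.03414294   32.6360088 ] [3.13970599e+00 1.95131698e-03 1.30965972e+00] [-0.9527109  -5.00174372  6.15156836] [-1.06354952  0.12003428 -0.001472  ]
s14 toe z 99.27639476724084 91
```

Emit:
{"op": "move_arm", "data": {"delta_pos": [[0,0,-0.0015],[0,0,-0.0015],[0,0,-0.001],[0,0,0],[0,0,0]], "rot": [[0,0,0],[0,0,0],[0,0,0],[0,0,0],[0,0,0]], "grip": [-1,-1,-1,-1,-1]}}

```text
clock: 14.9
tool_pos: [405.6, -146.6, 36.2]
tcp_rot: [3.141, 0.002, 1.309]
contact_force: [-0.6, -5.7, 4.2]
grip_width: 0.1
```

Run:
```python
from h import *
p,r,s=cur(); print(p,s['tcp_rot'],s['contact_force'],s['moment'])
toe('s15')
```

```text
[ 405.57587854 -146.64879786   36.24080322] [3.14129838e+00 1.50498297e-03 1.30948000e+00] [-0.60537564 -5.70046209  4.24348235] [-1.00979072  0.14103945  0.03433209]
s15 toe z 96.12926561269546 98
```

View pics/s15c.png

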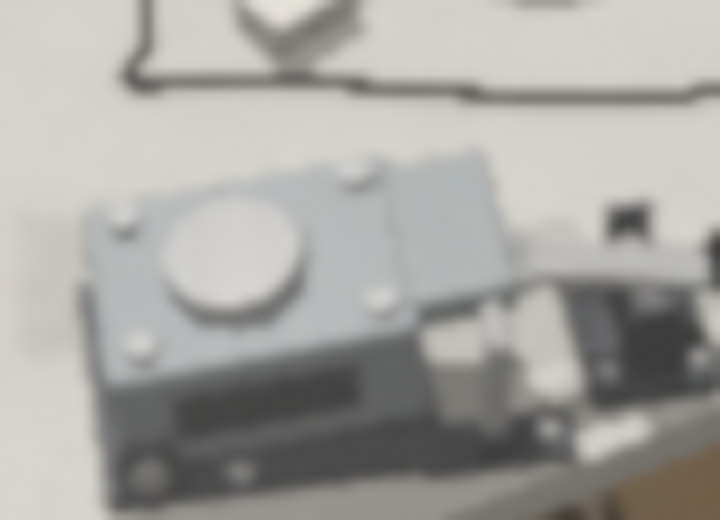

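The toe sank back to about 96 mm, so the prop had not latched. I'm still holding the bar. I'll compute tilts properly and check whether the bar slid.

```bash
cat >> h.py <<'E'
def tilt(nm,cam='scene'):
    Q=cloud(cam,np.load(f'pics/{nm}_d.npy'),manip.calibration(cam))
    q=Q[np.isfinite(Q[...,0])]; c,s=np.cos(np.radians(73)),np.sin(np.radians(73)); ax=np.array([c,s]); ay=np.array([-s,c])
    rel=q[:,:2]-F; u=rel@ax; v=rel@ay
    m=(u>62)&(u<225)&(v>-38)&(v<30)&(q[:,2]>66)&(q[:,2]<112)
    U,V,Z=u[m],v[m],q[m,2]; g=np.ones(len(U),bool)
    A=np.c_[U,V,np.ones(len(U))]
    for i in range(12):
        x=np.linalg.lstsq(A[g],Z[g],rcond=None)[0]; e=Z-A@x; g=abs(e)<max(1.8,8-i)
    print(nm,cam,'slope',x[:2].round(4),'zfront(u=60)',round(x@[60,0,1],1),'n',g.sum())
    return x
E
python3 - <<'E'
from h import *
for n in ('s8','s11','s12','s13','s14','s15'): tilt(n)
tilt('top1','top')
E
```

```text
s8 scene slope [-0.02    0.0133] zfront(u=60) 79.9 n 285
s11 scene slope [-0.1328 -0.0079] zfront(u=60) 99.8 n 264
s12 scene slope [-0.1412  0.0024] zfront(u=60) 103.2 n 279
s13 scene slope [-0.0951 -0.0329] zfront(u=60) 103.1 n 175
s14 scene slope [-0.1384  0.0032] zfront(u=60) 101.8 n 290
s15 scene slope [-0.1268  0.004 ] zfront(u=60) 98.4 n 292
top1 top slope [-0.0134  0.001 ] zfront(u=60) 77.8 n 446
```

Run:
```python
import cv2
ims=[cv2.resize(cv2.imread(f'pics/{n}.png')[205:250,305:350],None,fx=8,fy=8,interpolation=cv2.INTER_CUBIC) for n in ('s8','s13')]
cv2.imwrite('pics/cmp.png',cv2.hconcat(ims))
```

```text
(no output)
```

View pics/cmp.png

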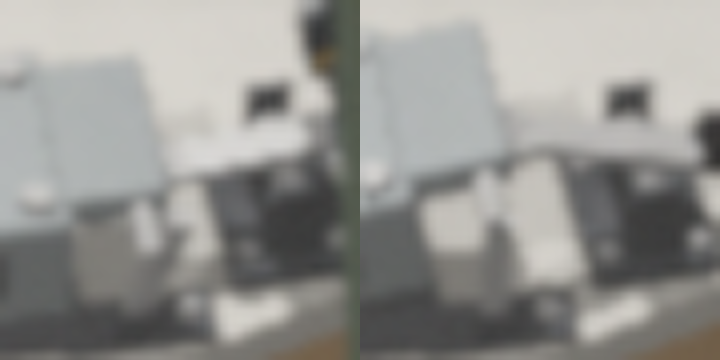

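Emit:
{"op": "move_arm", "data": {"delta_pos": [[0,0,-0.002],[0,0,-0.002],[0,0,0],[0,0,0],[0,0,0]], "rot": [[0,0,0],[0,0,0],[0,0,0],[0,0,0],[0,0,0]], "grip": [-1,-1,-1,-1,-1]}}

```text
clock: 15.37
tool_pos: [404.8, -145.3, 39.6]
tcp_rot: [-3.139, -0.0, 1.309]
contact_force: [-1.3, 0.3, -0.7]
grip_width: 0.6
```

Run:
```python
from h import *
p,r,s=cur(); print(p,s['tcp_rot'],s['contact_force'],s['moment'])
toe('s16'); tilt('s16'); w=save('wrist','w16.png')
```

```text
[ 404.82452776 -145.31580712   39.62532836] [-3.13948276e+00 -3.46370366e-04  1.30864073e+00] [-1.31461157  0.26349993 -0.71397927] [-0.09453314 -0.07658933  0.02391328]
s16 toe z 96.04065331167317 99
s16 scene slope [-0.1232  0.0049] zfront(u=60) 97.9 n 289
```

View pics/w16.png

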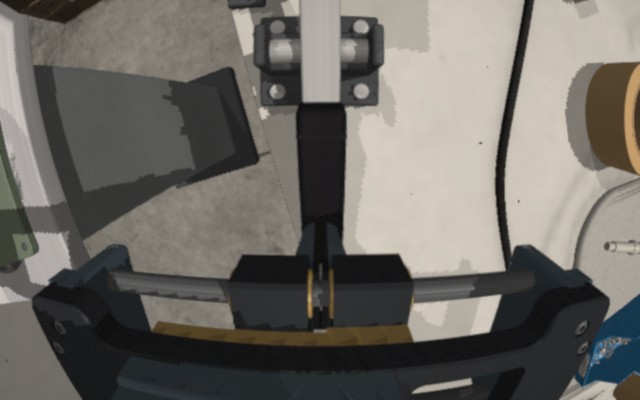

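The contact force is now zero and the toe stayed at 96.0 mm with no further drop, so the base is standing on its prop. I'll retreat straight up and verify.

Emit:
{"op": "move_arm", "data": {"delta_pos": [[0,0,-0.01],[0,0,-0.025],[0,0,-0.03],[0,0,-0.03],[0,0,-0.03],[0.02,0,-0.02],[0.02,0,0],[0.02,0,0],[0.02,0,0],[0,0,0],[0,0,0],[0,0,0]], "rot": [[0,0,0],[0,0,0],[0,0,0],[0,0,0],[0,0,0],[0,0,0],[0,0,0],[0,0,0],[0,0,0],[0,0,0],[0,0,0],[0,0,0]], "grip": [-1,-1,-1,-1,-1,-1,-1,-1,-1,-1,-1,-1]}}

```text
clock: 16.47
tool_pos: [425.8, -68.9, 184.7]
tcp_rot: [-3.14, 0.001, 1.309]
contact_force: [0.2, 0.6, -0.1]
grip_width: 0.3
```

Run:
```python
from h import *
p,r,s=cur(); print(p,s['contact_force'],s['clock'])
toe('s17'); tilt('s17'); w,d=save('wrist','w17.png'); P=cloud('wrist',d,manip.calibration('wrist'))
save('top','top17.png'); tilt('top17','top')
for q in ('label_carton','tape_roll','label_box','grease_tube'):
    print(q,[np.round(x['location'],1).tolist() for x in manip.recognise(q,'top')[:1]])
q=P[np.isfinite(P[...,0])]; rel=q[:,:2]-F; ax=AX[:2]; ay=np.array([-ax[1],ax[0]]); u=rel@ax; v=rel@ay
for nm,Q in(('now',P),('w5',np.load('pics/P5.npy'))):
    q=Q[np.isfinite(Q[...,0])]; rel=q[:,:2]-F; u=rel@ax; v=rel@ay
    m=(u>20)&(u<100)&(v>38)&(v<70)&(q[:,2]>15)&(q[:,2]<110)
    print(nm,[(z,np.percentile(u[m&(q[:,2]>z)&(q[:,2]<z+10)],[5,50,95]).round(1).tolist(),int((m&(q[:,2]>z)&(q[:,2]<z+10)).sum())) for z in range(20,110,10) if (m&(q[:,2]>z)&(q[:,2]<z+10)).sum()>3])
```

```text
[425.75690926 -68.86520353 184.65719552] [ 0.17350354  0.63644402 -0.0841506 ] 16.4667
s17 toe z 95.61050164526159 100
s17 scene slope [-0.1042 -0.0025] zfront(u=60) 97.1 n 266
top17 top slope [-0.1145  0.0024] zfront(u=60) 96.1 n 428
label_carton [[482.1, 442.8, 107.7]]
tape_roll [[706.8, -115.6, 49.1]]
label_box [[680.6, 23.1, 25.7]]
grease_tube [[487.9, 326.5, 16.8]]
now [(20, [69.0, 70.9, 73.8], 28), (30, [70.5, 70.9, 75.8], 14), (40, [70.4, 71.0, 74.9], 16), (50, [70.7, 71.1, 74.6], 13), (60, [70.5, 71.3, 73.7], 17), (70, [70.6, 71.6, 73.0], 32), (80, [72.8, 77.0, 81.9], 277), (90, [75.6, 77.6, 79.8], 21)]
w5 [(20, [68.0, 70.9, 77.2], 14), (30, [63.8, 67.8, 74.5], 24), (40, [61.2, 66.1, 70.4], 14), (50, [57.4, 59.7, 68.6], 16), (60, [58.1, 67.5, 68.6], 27), (70, [53.3, 60.7, 69.4], 223)]
```

View pics/w17.png

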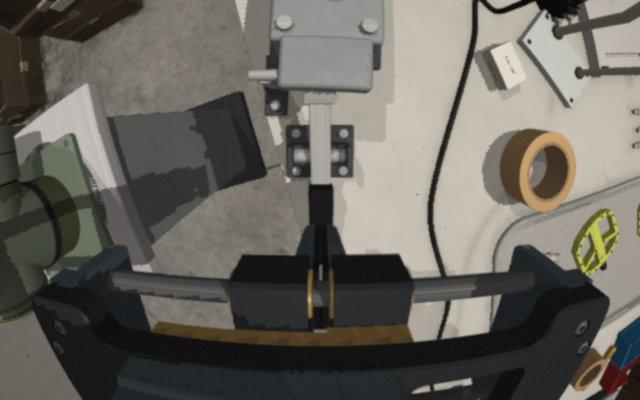

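View pics/s17c.png

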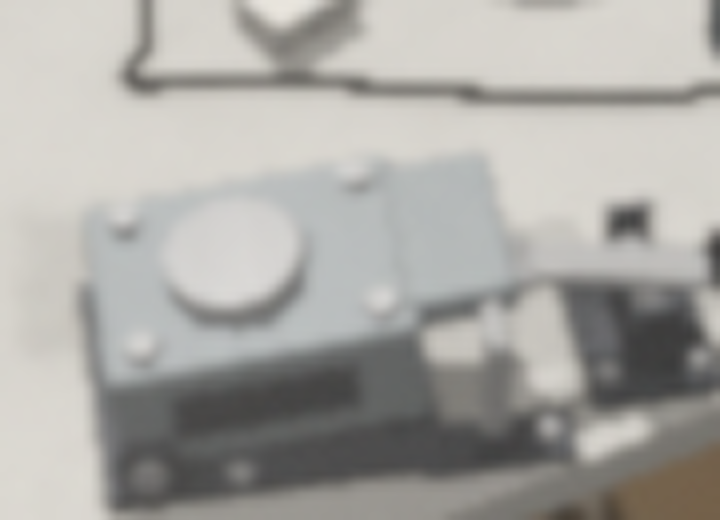

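Checked from above, the leg's front face is vertical (u about 71 mm from z = 20 to 75 mm; it leaned before). The base is raised about 18 mm at the front, the bar rests on the fulcrum, and the robot is well clear. Handing in.

Run:
```python
from h import *
s=manip.read_state(); print(s['clock'],s['contact_force'],abs(s['dq']).max())
print(manip.sign_off())
```

```text
16.8167 [-0.01926621  0.18601526  0.32503871] 0.003337402097439399
the job is handed in; nothing more can be done
None
```

The base is standing raised on its prop leg. The bar is let go and rests on the fulcrum. I handed the job in at about 16.8 s.

I gripped the bar, slid it tip-down between the ears until the tip was about 20 mm under the toe, and set it on the ridge. Then I pressed the handle end down with closed fingers, at about 15–20 N, and eased off.

Last checks:
- **Prop leg:** its front face measures vertical over its height (u about 71 mm from z = 20 to 75 mm); before, it leaned forward.
- **Base:** the toe stayed at about 96 mm once the contact force reached zero. The tilt from depth came out at 0.08–0.10 rad from surface slope and about 0.10–0.105 rad from toe rise. That is a little under the nominal 0.11 and close to the 0.10 limit, and these measurements are coarse.
- **Robot:** clear of everything and still, with contact force near zero.
- **Bystanders:** all within about 6 mm of their first positions, which is about what the trained networks can resolve.

One check misled me: while easing off, the toe sank from about 102 to 96 mm and I briefly took it that the prop had not latched. It stopped there with no load on the bar.

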